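Fit a fresh filter cartridge and lock it in the water purifier

TASK

Fit the fresh blue-capped filter cartridge into the open bay of the water purifier: let its two lugs down through the slots of the lock ring, press it in gently against the spring and turn it clockwise, about a quarter turn, until it springs up into its locked catch, then let go. Do not force it at any point, and leave the used cartridge and the crockery where they are.

Things in the scene. Friction and masses are not known exactly. Their poses are not given: they have to be found in the camera images.
- fresh_cartridge: Fresh filter cartridge, 112 mm tall, 0.18 to 0.35 kg, standing loose on the counter. White barrel 54 mm in diameter with a blue band, foot tapered to 44 mm over its lowest 7 mm; blue round cap 68 mm in diameter, 76 to 84 mm above the foot. Origin: centre of the foot; z up the axis; x along the grip bar. Half a turn about z gives the same cartridge.
- grip_bar (a point): Middle of the blue grip bar standing on the fresh cartridge's cap, 98 mm above its foot. The bar is 56 mm long (along the cartridge's x), 14 mm thick (y) and 28 mm high (84 to 112 mm above the foot).
- lug (a point): One of the fresh cartridge's two equal, opposite lugs, which stick out of the barrel under the two ends of the grip bar (along x and -x), to 34 mm from the axis. Each is 10 mm wide and 5 mm high, underside 58 mm and top 63 mm above the foot. This point: middle of the +x lug's underside, 30 mm from the axis.
- used_cartridge: The used cartridge just taken out: same shape, tan barrel and grey cap, standing on the counter. Which of the two stands on the left changes. To be left alone. Origin: centre of the foot.
- purifier: White twin-bay counter-top water purifier, 170 mm (x) by 270 mm (y), top at 146 mm, fixed; spout on its +x side. Origin: centre of the underside. The bay towards +y is open. The bay towards -y, 125 mm from it, holds a green-capped cartridge already locked, its grip bar reaching 194 mm above the counter.
- bay_mouth (a point): Centre of the open bay, level with the top of its black lock ring (bore 57.5 mm), 150 mm above the counter; axes as the purifier's. Two opposite slots, 13 mm wide, an orange mark 6 mm wide along each side, go through the ring's 8 mm flange. They lie along the purifier's x and -x, but turned by up to 33 degrees either way; not measured: look or feel for them. The ring is fixed.
- spring_seat (a point): Top of the spring plate in the well, as it stands unloaded, 62 mm below the bay mouth. The cartridge's foot meets it with the lugs' undersides 4 mm down in the slots. It pushes up with 3 N there and 0.9 N more per mm; it bottoms hard 12.5 mm farther down (foot 74.5 mm below the mouth).
- flange_under (a point): On the bay's axis, level with the underside of the ring's flange, 8 mm below the bay mouth. With the foot at least 71 mm below the mouth the lugs are clear under the flange and the cartridge can be turned clockwise seen from above; the other way is blocked. About 80 degrees on from the slots the lugs meet a hard end stop.
- catch_roof (a point): On the bay's axis, level with the roof of the two catches, 5 mm below the bay mouth. They lie before the end stops, under pale ticks on the ring, 13.5 mm wide and 3 mm higher than the rest of the flange's underside. When the turned cartridge is eased up there, the spring lifts its lugs into them and holds it locked, foot 68 mm below the mouth.
- mug: White mug, 80 mm wide, 90 mm high; bystander.
- rice_bowl: White bowl, 116 mm wide, 60 mm high; bystander.
- tumbler: Glass tumbler, 72 mm wide, 100 mm high; bystander.
- soap_bottle: Green washing-up bottle, 60 mm wide, 170 mm high; bystander.
- saucer: Small blue saucer, 100 mm wide, 18 mm high; bystander.
- tea_canister: Red tea canister, 72 mm wide, 100 mm high; bystander.
Mind the look-alikes: they are no part of the job. Leave any black or orange look-alike of the fresh_cartridge alone.

How it is judged:
By the outcome, as a careful person would: the job done as asked, in the order asked, and still so for the second after the job is handed in, with the robot touching nothing.
It also fails if it takes over 72 s, if anything falls off the work surface, if the arm or the gripper's body presses on something with over 40 N, if the wrist force passes 120 N, or if a joint passes its speed limit or range.

ROBOT

A 6-joint arm with a two-finger parallel gripper is mounted at the origin on the work surface. World frame = base frame: x ahead of the robot, y to its left, z up, the work surface at z = 0. Lengths are in m, angles in rad, forces in N, time in s.
With the tool pointing down it reaches from about 0.35 to 0.8 m from the base axis. Payload 7.3 kg.
Tool frame: the origin (TCP) lies between the finger pads; the fingertips stand 25 mm ahead of it and the grasp point (between the pads) lies 6 mm ahead of it (r.tip_extent is the distance from the TCP to the fingertips, in m); z points along the fingers, y is the direction in which the jaws open and shut (so a half turn about z gives the same grasp; the last joint's range is limited). The gripper opens to 85 mm and grips with 20 to 120 N. Pads are 22 mm wide; open, the fingers measure 114 mm over their backs; the gripper's body (76 mm by 85 mm) begins 54 mm behind the grasp point. The pads swing forward as they close: fully open they stand 13 mm farther back than shut.
Start: joints at [0.992, 0.342, 1.524, -0, 1.275, -0.146], TCP at [0.22, 0.477, 0.256] pointing down, gripper open.
Joint ranges: [-2.53, 2.53], [-0.77, 2.02], [0.04, 2.7], [-1, 4.14], [0.28, 2.66], [-3.11, 3.11]. Speed limits (rad/s): [2.57, 2.57, 3.14, 3.14, 3.14, 3.14].

INTERFACE

Orientations are given as a unit quaternion [x, y, z, w].
In Python, from workcell import r, command_gripper, optics gives the robot as it stands. The module is installed in compiled form; this text tells all that it offers. Calls block until the motion is done:
- r.reach(position, orientation): joint-space move of the TCP to a pose.
- r.move_straight(position, orientation=None, speed=0.15, max_force=None): straight line of the TCP; orientation=None keeps the orientation; speed is the mean speed in m/s. With max_force (N) it stops when the force on the tool has changed by that much, and returns True; else False.
- r.movej(angles): joint-space move.
- command_gripper(opening, force=None): finger opening in m; force is the grip in N (None keeps the last); returns when the fingers have stopped.
- r.hold(seconds).
- r.solve_ik(position, orientation): joint angles nearest the present ones, or None.
- r.read_state(): the state.
- optics.get_image(name): name is "scene" or "top" or "wrist"; returns (picture, depth): 420x560x3 uint8, red, green, blue; 420x560 float32, m along the optical axis (not along the pixel's ray), 0 where there is no reading.
- optics.camera_model(name): a dict with "K" (3x3 intrinsics, pixels), "R" (3x3) and "t" (3): a world point X has camera coordinates R X + t; the wrist camera has in their place "tool_from_camera" (4x4, takes a point from camera to tool coordinates, whose origin is the TCP and whose axes are the flange's). Camera axes: x right, y down, z forward; pixel columns grow to the right and rows downward; lengths in m; the calibration is good to about 2 mm. A picture is of the moment at which its call begins: read the wrist's pose just before it. camera_model takes no time and is no camera call.
A pose or a line that the arm cannot do raises r.PlanningError and nothing moves.
- r.finish_job(): hands the job in, once; it reports no verdict.
The state is a dict: "time_s": time; "joint_positions": joint angles; "dq": joint speeds; "tau": joint torques, N m; "eef_pos": TCP position; "eef_rot": TCP orientation; "contact_force": force on the tool from outside, world axes, zero at the start; "torque": the same for the moment, N m; "grip_width": finger opening in m.
Only numpy, scipy, OpenCV 4.12 (cv2) and the standard library are available. Lean on these libraries where they do the work, as an engineer would, in place of code of your own. Each camera call takes 0.05 s, during which the arm holds its last target.

## Working session

There is one attempt and no reset: what is moved stays moved. The work goes in short steps, each a Python script; the robot and the scene stay as the last script left them, time stands still between calls to the robot, and variables do not carry over. Pictures are saved under pics/ and viewed, and the job is handed in when it is done.

```bash
mkdir -p pics; ls; python3 - <<'E'
from workcell import r, command_gripper, optics
import cv2,numpy as np
s=r.read_state(); print(s)
for n in ["scene","top","wrist"]:
    p,d=optics.get_image(n); cv2.imwrite(f"pics/{n}0.png",p[:,:,::-1]); np.save(f"pics/{n}0.npy",d); print(n,optics.camera_model(n))
E
```

```text
pics
{'time_s': 0.0, 'joint_positions': array([ 9.92028458e-01,  3.42751504e-01,  1.52502958e+00, -7.90173704e-06,
        1.27541875e+00, -1.45972646e-01]), 'dq': array([-1.43445727e-04, -2.08653714e-04, -8.99715284e-06,  2.76814322e-04,
        9.67995221e-04, -1.24036887e-04]), 'tau': array([-1.29969114e-03, -4.33669531e+01, -2.46022278e+01, -3.58174138e-04,
        7.70074257e-03, -8.01798052e-06]), 'eef_pos': array([0.21995277, 0.47629225, 0.25560662]), 'eef_rot': array([ 2.14711457e-01,  9.76677196e-01, -7.52743745e-04, -2.81332411e-04]), 'contact_force': array([ 0.1747896 , -0.75924865,  0.55150668]), 'torque': array([-0.05168792, -0.06070804,  0.00302012]), 'grip_width': 0.0852834839053308}
scene {'K': array([[420.59874567,   0.        , 285.9122238 ],
       [  0.        , 420.59874567, 201.32849315],
       [  0.        ,   0.        ,   1.        ]]), 'R': array([[ 0.27771334,  0.9605486 ,  0.01488921],
       [ 0.82099785, -0.2292615 , -0.52287828],
       [-0.49883648,  0.15743428, -0.85227731]]), 't': array([-0.18458883, -0.34309529,  1.31714324])}
top {'K': array([[458
[... 173 characters left out ...]
99930385,  0.00187294],
       [-0.97912331,  0.03613274, -0.20002994],
       [ 0.19982302, -0.00928697, -0.97978799]]), 't': array([0.06044096, 0.50933604, 1.05663586])}
wrist {'K': array([[366.09758258,   0.        , 275.92866746],
       [  0.        , 366.09758258, 216.29034136],
       [  0.        ,   0.        ,   1.        ]]), 'tool_from_camera': array([[-9.72836818e-04, -9.52956479e-01, -3.03105598e-01,
         7.64733647e-02],
       [ 9.99999165e-01, -1.18474752e-03,  5.15255483e-04,
         1.15509459e-03],
       [-8.50119657e-04, -3.03104844e-01,  9.52956836e-01,
        -1.15494415e-01],
       [ 0.00000000e+00,  0.00000000e+00,  0.00000000e+00,
         1.00000000e+00]])}
```

View pics/scene0.png

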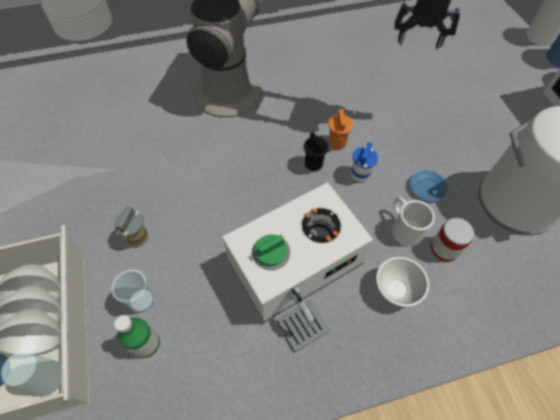

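View pics/top0.png

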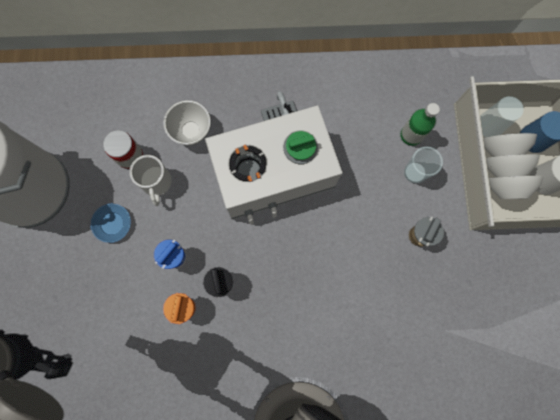

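View pics/wrist0.png

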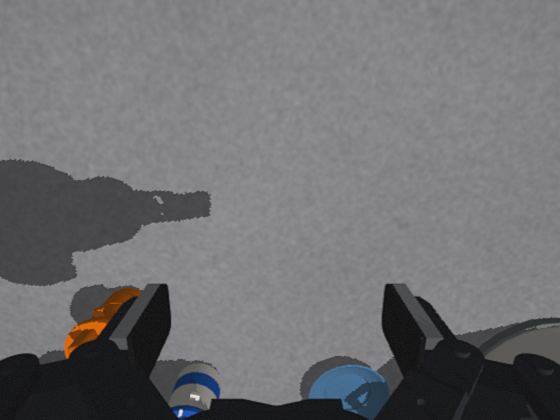

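The top view shows the fresh blue cartridge at about (169,254), with orange (179,308) and black (218,281) look-alikes near it. The open bay is at (247,163), the green one at (301,147), and the used cartridge at (427,232).

```bash
python3 - <<'E'
import cv2,numpy as np
a=cv2.imread('pics/top0.png')
c=[a[125:195,205:285],a[225:295,135:215]]
cv2.imwrite('pics/topc.png',np.hstack([cv2.resize(x,None,fx=5,fy=5,interpolation=cv2.INTER_CUBIC) for x in c]))
a=cv2.imread('pics/scene0.png')
c=[a[190:260,280:360],a[130:200,325:405]]
cv2.imwrite('pics/scenec.png',np.hstack([cv2.resize(x,None,fx=5,fy=5,interpolation=cv2.INTER_CUBIC) for x in c]))
E
```

```text
(no output)
```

View pics/topc.png

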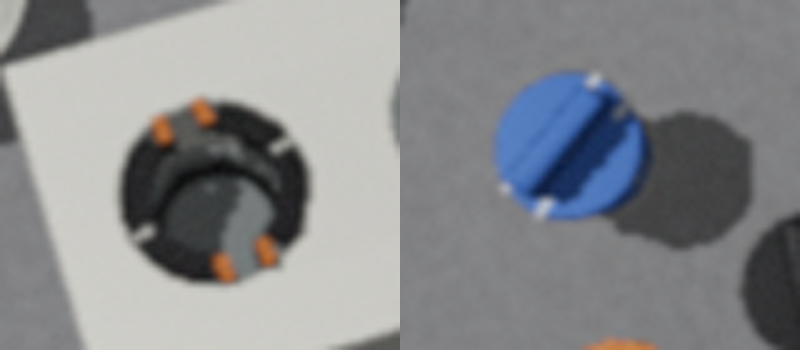

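View pics/scenec.png

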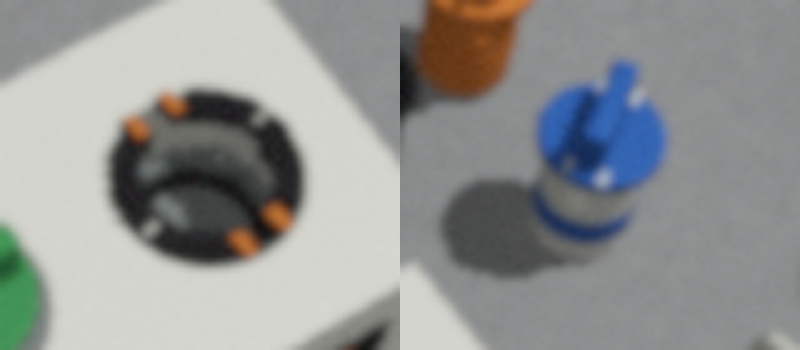

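```bash
cat > h.py <<'E'
from workcell import r, command_gripper, optics
import cv2,numpy as np
from scipy.spatial.transform import Rotation as Rn
def cam(name,st=None):
    m=optics.camera_model(name)
    if name!='wrist': return m['K'],m['R'].T,-m['R'].T@m['t']
    T=m['tool_from_camera']; Rt=Rn.from_quat(st['eef_rot']).as_matrix()
    return m['K'],Rt@T[:3,:3],Rt@T[:3,3]+st['eef_pos']
def pt(c,u,v,z):
    K,R,o=c; d=R@np.linalg.inv(K)@np.array([u,v,1.]); return o+d*(z-o[2])/d[2]
def proj(c,X):
    K,R,o=c; p=K@(R.T@(np.asarray(X)-o)); return p[:2]/p[2]
def down(yaw): # tool z down, tool x at heading yaw
    return (Rn.from_euler('z',yaw)*Rn.from_euler('x',np.pi)).as_quat()
E
python3 - <<'E'
from h import *
c=cam('top'); s=cam('scene')
P=lambda x,y,z:pt(c,205+x/5,125+y/5,z)
S=lambda x,y,z:pt(s,280+x/5,190+y/5,z)
def show(n,Q):
    Q=np.array(Q); print(n,Q.round(4).tolist())
m=[P(*a,.15) for a in [(163,130),(204,111),(223,268),(266,250)]]
show('marks top',m); a=(m[0]+m[1]-m[2]-m[3])/2; print(np.degrees(np.arctan2(a[1],a[0])),np.mean(m,0))
m=[S(*a,.15) for a in [(138,128),(173,104),(242,242),(277,216)]]
show('marks scene',m);a=(m[0]+m[1]-m[2]-m[3])/2; print(np.degrees(np.arctan2(-a[1],-a[0])),np.mean(m,0))
print('ringcentre top',P(214,190,.15),'scene',S(206,177,.15))
# ticks
t=[P(281,146,.15),P(145,232,.15)];show('ticks',t);print(np.degrees(np.arctan2(*(t[0]-t[1])[1::-1])), np.mean(t,0))
C=lambda x,y,z:pt(c,135+(x-400)/5,225+y/5,z)
D=lambda x,y,z:pt(s,325+(x-400)/5,130+y/5,z)
print('cap',C(571,145,.084),D(601,138,.084))
t=[(C(593,80,.084)+C(619,111,.084))/2,(C(505,189,.084)+C(545,208,.084))/2]
show('capmarks',t);print(np.degrees(np.arctan2(*(t[0]-t[1])[1::-1])), np.mean(t,0))
# purifier edges, top face z .146
e=[pt(c,208,138,.146),pt(c,325,108,.146)];print('purif',np.degrees(np.arctan2(*(e[0]-e[1])[1::-1]))-90)
s0=r.read_state();R=Rn.from_quat(s0['eef_rot']).as_matrix();print(R.round(3))
E
```

```text
marks top [[0.6266, 0.1132, 0.15], [0.6349, 0.0944, 0.15], [0.5612, 0.0879, 0.15], [0.5688, 0.0685, 0.15]]
21.277161652961134 [0.5978781  0.09099337 0.15      ]
marks scene [[0.5718, 0.0737, 0.15], [0.5645, 0.0921, 0.15], [0.6364, 0.0992, 0.15], [0.6288, 0.1176, 0.15]]
21.569314252992754 [0.60037492 0.09563919 0.15      ]
ringcentre top [0.59755169 0.09092445 0.15      ] scene [0.60279681 0.09447895 0.15      ]
ticks [[0.6171, 0.0602, 0.15], [0.5791, 0.1223, 0.15]]
-58.55119574315091 [0.59811087 0.09123705 0.15      ]
cap [0.40697201 0.27991098 0.084     ] [0.4134497  0.28407753 0.084     ]
capmarks [[0.4293, 0.2639, 0.084], [0.3832, 0.3008, 0.084]]
-38.66261852311292 [0.40625646 0.28235321 0.084     ]
purif 13.134312027527528
[[-0.908  0.419 -0.001]
 [ 0.419  0.908 -0.001]
 [ 0.    -0.001 -1.   ]]
```

```bash
python3 - <<'E'
from h import *
d=np.radians
def look(p,yaw,n):
    r.reach(p,down(d(yaw))); r.hold(.3)
    st=r.read_state(); im,_=optics.get_image('wrist')
    cv2.imwrite(f'pics/{n}.png',im[:,:,::-1]); np.savez(f'pics/{n}.npz',eef_pos=st['eef_pos'],eef_rot=st['eef_rot']); print(n,st['eef_pos'],st['joint_positions'].round(2),st['time_s'])
look([.599,.093,.27],201.4,'bay1')
look([.408,.282,.22],141.3,'cart1')
E
```

```text
bay1 [0.59888427 0.09353113 0.27005786] [ 0.03  0.48  1.26  0.    1.39 -1.92] 2.4
cart1 [0.40834918 0.28173601 0.21996318] [ 0.45  0.32  1.66  0.    1.16 -0.45] 4.075
```

View pics/bay1.png

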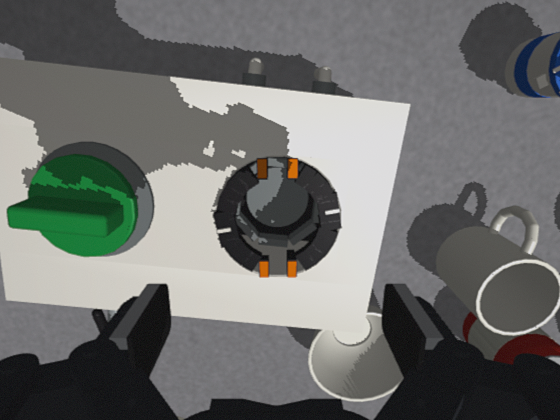

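View pics/cart1.png

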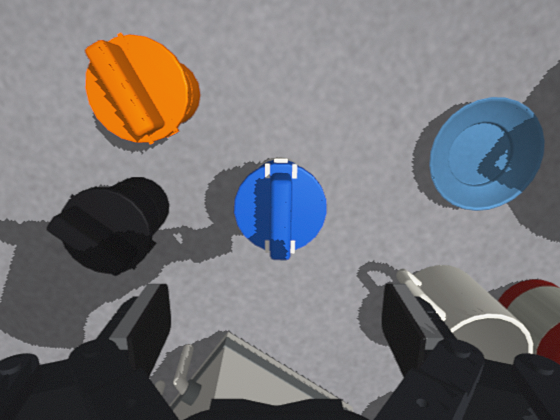

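The wrist views show the ring at about (278,215), with marks near (263,168), (293,168), (264,269) and (292,269). The cap is centred near (281,206) and its bar runs nearly vertical.

```bash
python3 - <<'E'
import cv2,numpy as np
a=cv2.imread('pics/bay1.png')[145:287,205:350]; b=cv2.imread('pics/cart1.png')[140:282,210:355]
b=b[:,:145]
cv2.imwrite('pics/wc1.png',cv2.resize(a,None,fx=4,fy=4,interpolation=cv2.INTER_CUBIC))
cv2.imwrite('pics/wc2.png',cv2.resize(b,None,fx=4,fy=4,interpolation=cv2.INTER_CUBIC))
E
```

```text
(no output)
```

View pics/wc1.png

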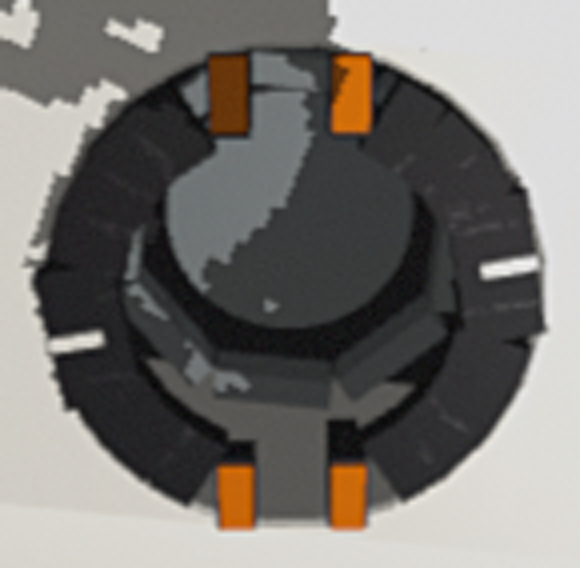

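View pics/wc2.png

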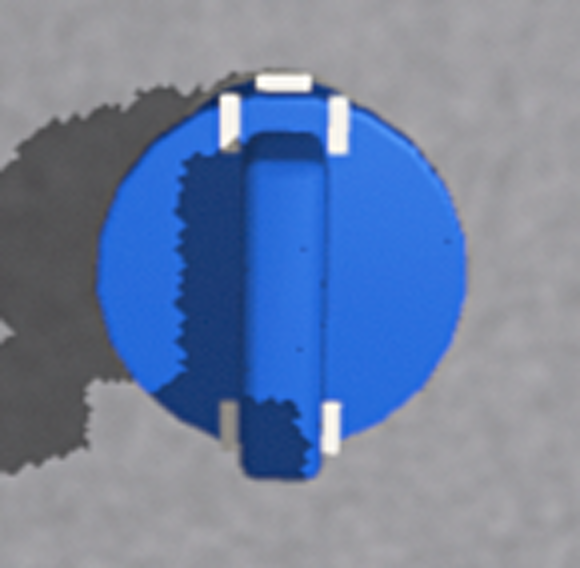

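```bash
python3 - <<'E'
from h import *
def L(n,x0,y0):
    s=np.load(f'pics/{n}.npz'); c=cam('wrist',s); return (lambda x,y,z:pt(c,x0+(x-.5*0)/4,y0+y/4,z)),s
ang=lambda v:np.degrees(np.arctan2(v[1],v[0]))
P,s=L('bay1',205,145)
m=[P(x,y,.15) for x,y in [(229.5,95),(352.5,95),(237,496),(348.5,496)]]
print(np.array(m).round(4).tolist(), np.mean(m,0), ang((m[2]+m[3]-m[0]-m[1])))
print('slot w',np.linalg.norm(P(250,95,.15)-P(332,95,.15)),np.linalg.norm(P(256,496,.15)-P(330,496,.15)),'len',np.linalg.norm(P(291,55,.15)-P(292,528,.15)))
t=[P(76,343,.15),P(510,268,.15)];print('ticks',np.mean(t,0),ang(t[0]-t[1]))
print('ring lr',P(40,290,.15),P(542,290,.15),P(290,46,.15))
P,s=L('cart1',210,140)
m=[P(x,y,.084) for x,y in [(230,123),(338,125),(229,425),(331,428)]]
print(np.array(m).round(4).tolist(), np.mean(m,0), ang((m[2]+m[3]-m[0]-m[1])))
a,b=P(97,268,.084),P(466,268,.084);print('cap',a,b,(a+b)/2,np.linalg.norm(a-b))
# bar ends at top z .112
t=[P(286,140,.112),P(281,478,.112)];print('bar',np.mean(t,0),ang(t[1]-t[0]),np.linalg.norm(t[0]-t[1]))
print(ang(Rn.from_quat(s['eef_rot']).as_matrix()[:,0]))
E
```

```text
[[0.5696, 0.0743, 0.15], [0.5624, 0.0928, 0.15], [0.636, 0.1008, 0.15], [0.6288, 0.1192, 0.15]] [0.59921127 0.09677644 0.15      ] 21.72316201478407
slot w 0.013291522977168038 0.013089347490171656 len 0.0842283006403962
ticks [0.59951127 0.09677213 0.15      ] -58.29460848995024
ring lr [0.61236552 0.05621579 0.15      ] [0.58144576 0.13519836 0.15      ] [0.55869552 0.08049827 0.15      ]
[[0.3823, 0.2972, 0.084], [0.3943, 0.3115, 0.084], [0.4259, 0.2614, 0.084], [0.4382, 0.2757, 0.084]] [0.41013418 0.28644668 0.084     ] -39.297138376448544
cap [0.38764553 0.26210096 0.084     ] [0.42897097 0.31350478 0.084     ] [0.40830825 0.28780287 0.084     ] 0.06595562934490132
bar [0.40809925 0.28792502 0.112     ] -39.36092987100281 0.05696276279352237
141.26744328206027
```

```bash
python3 - <<'E'
from h import *
q=down(np.radians(140.7))
command_gripper(.045,force=40)
r.reach([.4085,.2876,.16],q)
print(r.move_straight([.4085,.2876,.1125],q,speed=.06,max_force=6))
print(r.read_state()['eef_pos'],r.read_state()['contact_force'])
command_gripper(.0,force=60)
s=r.read_state();print(s['eef_pos'],s['grip_width'],s['contact_force'],s['torque'])
f0=s['contact_force']
r.move_straight([.4085,.2876,.19],speed=.12); r.hold(.3)
s=r.read_state();print(s['eef_pos'],s['grip_width'],s['contact_force'],s['time_s'])
im,_=optics.get_image('wrist'); cv2.imwrite('pics/held1.png',im[:,:,::-1]); np.savez('pics/held1.npz',eef_pos=s['eef_pos'],eef_rot=s['eef_rot'])
im,_=optics.get_image('scene'); cv2.imwrite('pics/scene1.png',cv2.resize(im[90:270,240:440,::-1],None,fx=3,fy=3))
E
```

```text
False
[0.40871486 0.2877025  0.11269896] [ 0.49525324 -0.23778044 -0.42333474]
[0.40854541 0.28757712 0.11281606] 0.013083767479724421 [-0.74369431 -1.21381688  2.52775351] [-0.17555178  0.10281807 -0.01704422]
[0.40831608 0.28749078 0.18946324] 0.012958404549224133 [-0.04651024  0.10464379 -3.36734643] 7.375
```

View pics/held1.png

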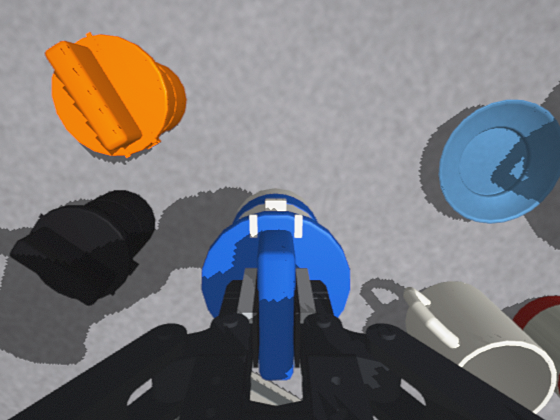

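View pics/scene1.png

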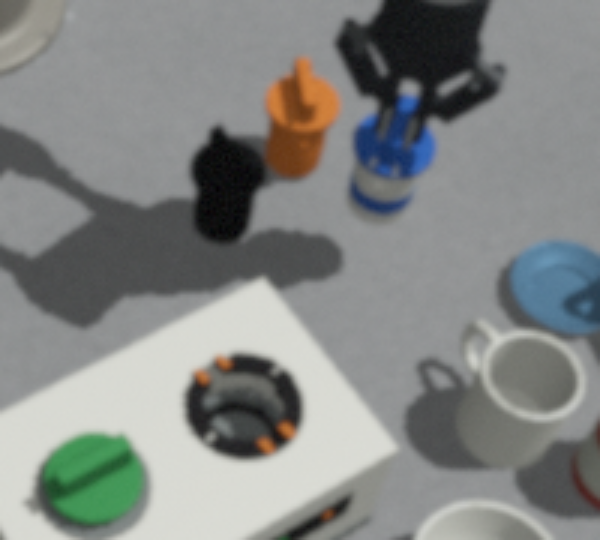

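```bash
python3 - <<'E'
from h import *
a=cv2.imread('pics/held1.png'); a=cv2.resize(a,None,fx=1,fy=1)
s=np.load('pics/held1.npz'); c=cam('wrist',s); R=Rn.from_quat(s['eef_rot']).as_matrix(); o=s['eef_pos']
big=cv2.resize(a[180:310,190:365],None,fx=4.5,fy=4.5,interpolation=cv2.INTER_CUBIC)
def draw(off,col):
    foot=o-np.array([0,0,.1127])+R[:,0]*off
    for rad,z in [(.034,.084),]:
        ps=[proj(c,foot+R[:,0]*rad*np.cos(t)+R[:,1]*rad*np.sin(t)+[0,0,z]) for t in np.linspace(0,6.28,100)]
        p=np.array([[(u-190+.5)*4.5,(v-180+.5)*4.5] for u,v in ps]).astype(int)
        cv2.polylines(big,[p],True,col,1)
    q=[foot+R[:,0]*x+R[:,1]*y+[0,0,.112] for x,y in [(.028,.007),(.028,-.007),(-.028,-.007),(-.028,.007)]]
    p=np.array([[(u-190+.5)*4.5,(v-180+.5)*4.5] for u,v in [proj(c,x) for x in q]]).astype(int)
    cv2.polylines(big,[p],True,col,1)
draw(0,(0,255,0)); draw(-.002,(0,0,255))
cv2.imwrite('pics/held1c.png',big)
E
```

```text
(no output)
```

View pics/held1c.png

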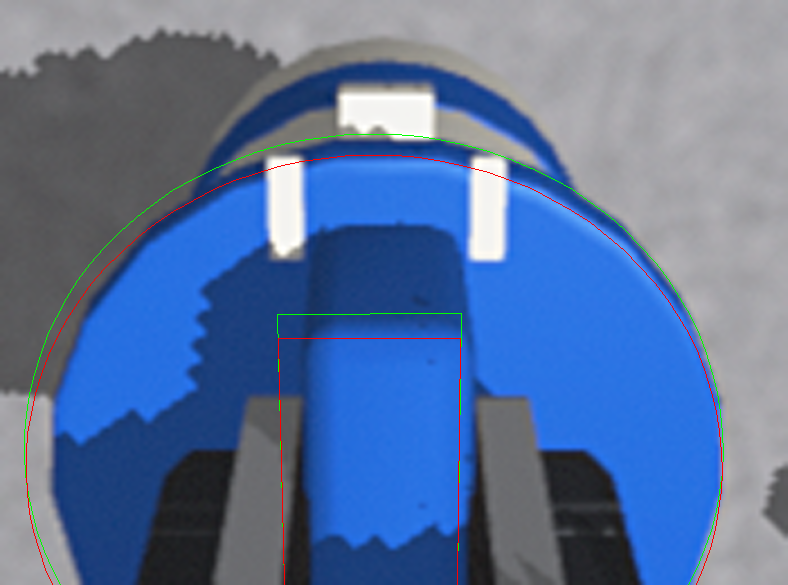

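```bash
python3 - <<'E'
from h import *
q=down(np.radians(201.7))
x,y=.5984,.0950
r.move_straight([.4085,.2876,.29],speed=.2)
r.reach([x,y,.285],q); r.hold(.3)
def snap(n):
    s=r.read_state();print(n,s['eef_pos'],s['grip_width'],s['contact_force'].round(2),s['torque'].round(3),s['time_s'])
    im,_=optics.get_image('wrist'); cv2.imwrite(f'pics/{n}.png',im[:,:,::-1]); np.savez(f'pics/{n}.npz',eef_pos=s['eef_pos'],eef_rot=s['eef_rot'])
snap('hov')
print(r.move_straight([x,y,.24],speed=.05,max_force=4)); r.hold(.2)
snap('in1')
print(r.move_straight([x,y,.210],speed=.04,max_force=4)); r.hold(.2)
snap('in2')
a,b=[cv2.imread(f'pics/{n}.png')[60:330,150:400] for n in('hov','in2')]
cv2.imwrite('pics/in12.png',cv2.resize(np.hstack([a,b]),None,fx=1.6,fy=1.6,interpolation=cv2.INTER_CUBIC))
E
```

```text
hov [0.59821899 0.09554943 0.28519044] 0.013069898449696884 [ 0.39  0.26 -4.73] [-0.003  0.015 -0.01 ] 9.7667
False
in1 [0.59851983 0.09500666 0.24035951] 0.012878649296432135 [-0.13  0.59 -2.43] [ 0.005 -0.041 -0.038] 11.0667
False
in2 [0.59852058 0.09500507 0.21031439] 0.012857604727011952 [ 0.07 -0.9  -2.59] [ 0.009  0.044 -0.044] 12.2167
```

View pics/in12.png

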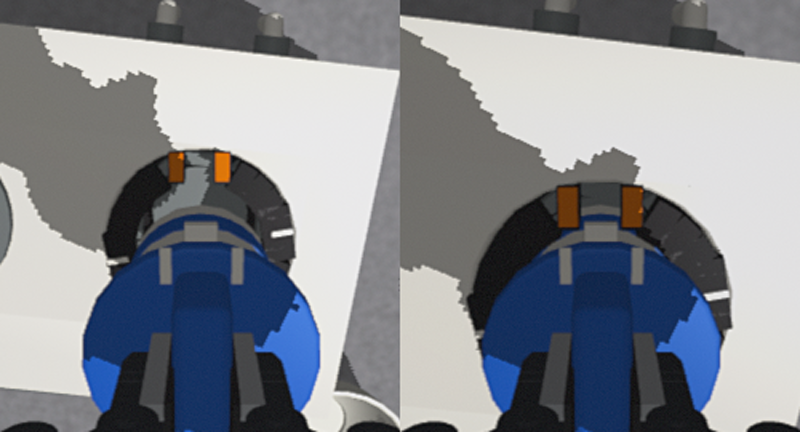

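```bash
python3 - <<'E'
from h import *
x,y=.5984,.0950
def st(n=''):
    s=r.read_state();print(n,s['eef_pos'].round(5),round(s['grip_width'],5),s['contact_force'].round(2),s['torque'].round(3),s['time_s'])
print(r.move_straight([x,y,.2015],speed=.02,max_force=5)); r.hold(.2); st()
E
```

```text
False
 [0.59841 0.09503 0.20153] 0.01251 [ 1.22 -0.13 -3.23] [-0.041  0.04   0.031] 13.0417
```

Lugs are about 3 mm into the slots without contact force. Now I'll press against the spring.

```bash
python3 - <<'E'
from h import *
x,y=.5984,.0950
def st(n=''):
    s=r.read_state();print(n,s['eef_pos'].round(5),round(s['grip_width'],5),s['contact_force'].round(2),s['torque'].round(3),s['time_s']);return s
for z in (.198,.195,.1925,.1905):
    print(r.move_straight([x,y,z],speed=.02,max_force=8)); r.hold(.15); st(z)
s=st(); im,_=optics.get_image('wrist'); cv2.imwrite('pics/press.png',im[60:330,130:420,::-1])
im,_=optics.get_image('scene'); cv2.imwrite('pics/press_s.png',cv2.resize(im[130:280,230:400,::-1],None,fx=3,fy=3))
E
```

```text
False
0.198 [0.59864 0.09498 0.19845] 0.01272 [-0.39 -0.77  2.61] [0.023 0.055 0.045] 13.5167
False
0.195 [0.59863 0.09497 0.19534] 0.0129 [0.3  0.33 5.46] [-0.068  0.077  0.002] 13.9667
False
0.1925 [0.59868 0.09495 0.19308] 0.01299 [ 0.25 -1.01  7.24] [ 0.002  0.151 -0.009] 14.3917
False
0.1905 [0.59872 0.09497 0.19139] 0.01307 [-0.71 -0.98  9.07] [-0.063  0.228  0.048] 14.7917
 [0.59872 0.09497 0.19139] 0.01307 [-0.71 -0.98  9.07] [-0.063  0.228  0.048] 14.7917
```

View pics/press.png

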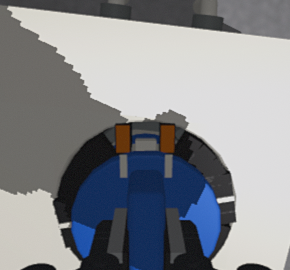

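```bash
cat > rot.py <<'E'
from h import *
A=np.array([.5998,.0956])
def st(n=''):
    s=r.read_state();R=Rn.from_quat(s['eef_rot']).as_matrix();print(n,'yaw',np.degrees(np.arctan2(R[1,0],R[0,0])).round(2)%360,s['eef_pos'].round(5),round(s['grip_width'],5),s['contact_force'].round(2),s['torque'].round(3),round(s['time_s'],2),flush=True);return s
def go(yaw,z,speed=.02,mf=None):
    t=np.radians(yaw); p=A+.0015*np.array([np.cos(t),np.sin(t)])
    return r.move_straight([*p,z],down(t),speed=speed,max_force=mf)
E
python3 - <<'E'
from rot import *
print(go(201.7,.1890,mf=8)); r.hold(.1); s=st('press')
for yaw in (200.5,198,194,189):
    print(go(yaw,.1890,mf=8)); r.hold(.1); s=st(yaw)
    if abs(s['torque'][2])>.5: break
E
```

```text
False
press yaw 201.7 [0.59875 0.09496 0.19011] 0.01245 [-1.39 -1.12  8.91] [-0.02   0.37  -0.087] 15.24
False
200.5 yaw 200.5 [0.59873 0.09502 0.19011] 0.01287 [-1.44 -1.22  9.46] [-0.09   0.384  0.016] 15.59
False
198 yaw 197.99 [0.59872 0.0951  0.19011] 0.01276 [-2.26 -0.36  8.64] [-0.029  0.328 -0.094] 15.94
False
194 yaw 193.99 [0.59871 0.09526 0.19012] 0.01277 [-0.82 -0.79  9.17] [ 0.001  0.281 -0.012] 16.29
False
189 yaw 188.99 [0.59873 0.09544 0.19013] 0.0126 [-0.67 -0.37  9.5 ] [ 0.004  0.347 -0.015] 16.64
```

```bash
python3 - <<'E'
from rot import *
for yaw in list(range(183,124,-6)):
    b=go(yaw,.1890,mf=8); s=st((yaw,b))
    if b or abs(s['torque'][2])>.5: break
r.hold(.1);st()
im,_=optics.get_image('wrist'); cv2.imwrite('pics/rot1.png',im[:,:,::-1])
E
```

```text
(183, False) yaw 182.97 [0.59873 0.09565 0.19014] 0.01257 [-1.79  0.66 10.15] [ 0.1    0.248 -0.11 ] 16.9
(177, False) yaw 176.97 [0.59877 0.09584 0.19016] 0.01308 [ 0.07 -0.27  9.92] [ 0.066  0.236 -0.11 ] 17.16
(171, False) yaw 170.97 [0.59883 0.09601 0.19018] 0.0127 [-0.55 -0.    9.31] [ 0.138  0.195 -0.041] 17.42
(165, False) yaw 164.97 [0.59888 0.09616 0.19019] 0.01259 [-1.05  0.08  9.41] [ 0.132  0.148 -0.073] 17.68
(159, False) yaw 158.97 [0.59899 0.09634 0.19023] 0.0131 [-0.3  -0.25  9.85] [ 0.144  0.138 -0.054] 17.93
(153, False) yaw 152.96 [0.5991  0.09647 0.19024] 0.01327 [0.03 0.13 9.29] [ 0.135  0.084 -0.095] 18.19
(147, False) yaw 146.96 [0.5992  0.09662 0.19026] 0.01271 [-0.55  0.26  9.24] [ 0.046  0.028 -0.072] 18.45
(141, False) yaw 140.96 [0.59932 0.09675 0.19025] 0.01258 [-0.59  0.14  9.21] [ 0.079  0.047 -0.074] 18.71
(135, False) yaw 134.96 [0.59946 0.09686 0.19029] 0.01272 [ 0.41 -0.15  9.63] [ 0.125 -0.015 -0.092] 18.97
(129, False) yaw 128.96 [0.5996  0.09699 0.1903 ] 0.01284 [-0.42  0.4   8.91] [ 0.127 -0.016 -0.093] 19.23
 yaw 128.99 [0.59963 0.09697 0.1903 ] 0.01291 [-0.04 -0.67  9.01] [ 0.097 -0.005 -0.08 ] 19.32
```

View pics/rot1.png

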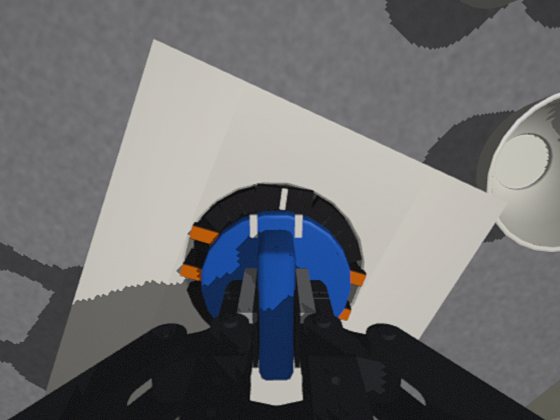

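It is turning freely. The tick at (284,199) is still a few degrees beyond the cap-mark centre at about 276, so I'll creep up to it.

```bash
python3 - <<'E'
from rot import *
for yaw in (127,125.5,124.5,123.5,122.8,122.2,121.7):
    b=go(yaw,.1890,mf=8); r.hold(.08); s=st((yaw,b))
    if b or abs(s['torque'][2])>.35: break
im,_=optics.get_image('wrist'); cv2.imwrite('pics/rot2.png',cv2.resize(im[150:340,150:400,::-1],None,fx=3,fy=3))
E
```

```text
(127, False) yaw 127.0 [0.59967 0.09697 0.19031] 0.01276 [-0.11 -0.13 10.03] [ 0.069 -0.04   0.001] 19.71
(125.5, False) yaw 125.5 [0.5997  0.09703 0.19032] 0.01288 [0.09 0.13 9.88] [ 0.077  0.009 -0.019] 20.04
(124.5, False) yaw 124.51 [0.59971 0.09705 0.1903 ] 0.01291 [0.32 0.07 9.02] [ 0.102 -0.001 -0.035] 20.38
(123.5, False) yaw 123.51 [0.59974 0.09707 0.19031] 0.01299 [ 1.15 -0.47  9.78] [ 0.087 -0.044 -0.03 ] 20.71
(122.8, False) yaw 122.81 [0.59977 0.09706 0.19031] 0.0131 [0.42 0.7  9.63] [ 0.052 -0.059  0.007] 21.04
(122.2, False) yaw 122.21 [0.59979 0.09707 0.1903 ] 0.01274 [-0.56 -0.31  8.91] [ 0.057 -0.028  0.042] 21.38
(121.7, False) yaw 121.71 [0.59981 0.09708 0.1903 ] 0.01251 [0.6  0.25 9.51] [ 0.06  -0.016  0.091] 21.71
```

View pics/rot2.png

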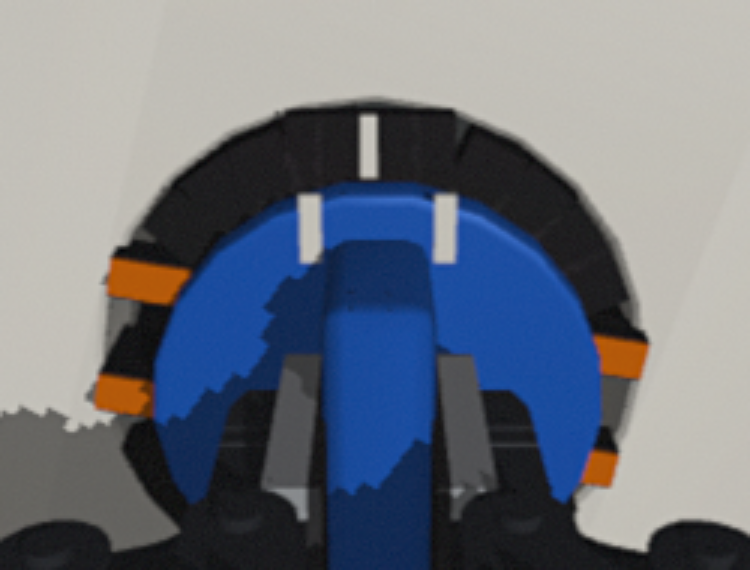

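The tick (369) is now slightly left of the cap-mark centre (378), so I overshot by about 1.5–2°. I'll come back a little and ease up.

```bash
python3 - <<'E'
from rot import *
go(123.0,.1890,mf=8); r.hold(.1); st('back')
for z in (.1900,.1910,.1920,.1930,.1935,.1940,.1945,.1950):
    b=go(123.0,z,speed=.01); r.hold(.1); s=st((z,b))
    if s['contact_force'][2]<-3.5: break
im,_=optics.get_image('wrist'); cv2.imwrite('pics/rot3.png',cv2.resize(im[150:340,150:400,::-1],None,fx=3,fy=3))
E
```

```text
back yaw 123.0 [0.59979 0.09703 0.19032] 0.01301 [ 0.2   0.63 10.13] [ 0.094 -0.092  0.018] 22.11
(0.19, False) yaw 123.0 [0.59977 0.09705 0.19116] 0.01282 [0.09 0.73 8.32] [ 0.142 -0.152 -0.049] 22.46
(0.191, False) yaw 123.0 [0.59977 0.09704 0.19204] 0.01325 [ 1.16 -0.22  7.95] [ 0.11  -0.145 -0.042] 22.81
(0.192, False) yaw 123.0 [0.59976 0.09705 0.1929 ] 0.01287 [-0.3   0.46  7.08] [ 0.071 -0.237  0.055] 23.16
(0.193, False) yaw 123.0 [0.59974 0.09706 0.19374] 0.01265 [0.7  0.03 6.27] [ 0.159 -0.341 -0.027] 23.51
(0.1935, False) yaw 123.0 [0.59975 0.09705 0.19421] 0.01233 [0.67 0.77 5.58] [ 0.115 -0.32  -0.016] 23.86
(0.194, False) yaw 123.0 [0.59975 0.09704 0.19462] 0.01311 [1.67 1.25 5.8 ] [ 0.143 -0.314 -0.036] 24.21
(0.1945, False) yaw 123.0 [0.59963 0.09703 0.19472] 0.01265 [3.43 1.34 3.48] [ 0.263 -0.893 -0.004] 24.56
(0.195, False) yaw 123.0 [0.59957 0.09696 0.1948 ] 0.01315 [4.26 0.6  0.9 ] [ 0.351 -1.166  0.002] 24.91
```

View pics/rot3.png

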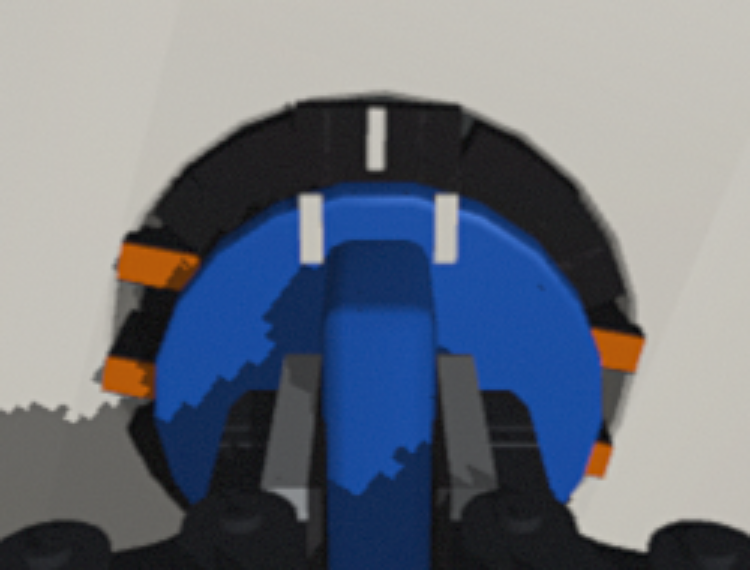

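The tick (376) is now centred between the cap marks, and the lift ended at TCP z = 0.1947. That puts the foot 68 mm below the mouth, i.e. in the catch. Releasing.

```bash
python3 - <<'E'
from rot import *
command_gripper(.045); r.hold(.2); st('open')
s=r.read_state(); p=s['eef_pos']
r.move_straight([p[0],p[1],.235],speed=.06); st('up')
r.move_straight([p[0],p[1],.31],speed=.15); r.hold(.3); s=st('up2')
im,_=optics.get_image('wrist'); cv2.imwrite('pics/end_w.png',im[:,:,::-1]); np.savez('pics/end_w.npz',eef_pos=s['eef_pos'],eef_rot=s['eef_rot'])
im,d=optics.get_image('scene'); cv2.imwrite('pics/end_s.png',im[:,:,::-1])
E
```

```text
open yaw 123.0 [0.59889 0.09687 0.19495] 0.04471 [-0.45 -0.37 -0.59] [-0.019  0.02  -0.001] 25.57
up yaw 123.0 [0.59867 0.09686 0.23469] 0.04486 [-0.16  0.37 -0.65] [-0.006 -0.019 -0.042] 26.38
up2 yaw 123.0 [0.59871 0.09685 0.30918] 0.04474 [-0.79  0.93 -0.28] [-0.023 -0.003 -0.028] 27.33
```

View pics/end_w.png

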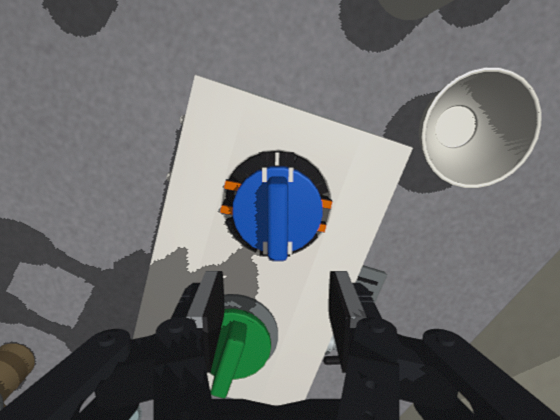

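View pics/end_s.png

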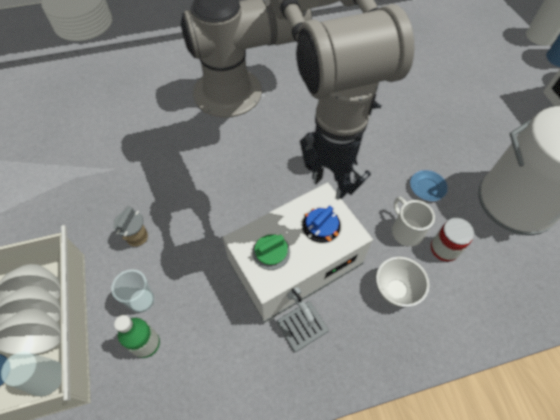

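The cartridge is seated with the tick at (277,158) centred between its marks, and everything else is where it was. A depth check on the height, then hand in.

```bash
python3 - <<'E'
from h import *
s=r.read_state(); c=cam('wrist',s); im,d=optics.get_image('wrist')
for n,(u,v) in dict(bar=(278,200),bar2=(278,235),capL=(250,205),capR=(310,205),purif=(340,300),purif2=(200,130)).items():
    z=np.median(d[v-2:v+3,u-2:u+3]); X=c[2]+c[1]@(np.linalg.inv(c[0])@[u,v,1])*z; print(n,X.round(4))
r.move_straight([.5987,.0968,.33],speed=.1); r.hold(.5)
r.finish_job()
E
```

```text
bar [0.5934 0.1107 0.1918]
bar2 [0.6068 0.0901 0.1919]
capL [0.5823 0.09   0.164 ]
capR [0.6196 0.1141 0.1639]
purif [0.6136 0.1186 0.3111]
purif2 [0.522  0.1137 0.1441]
the job is handed in; nothing more can be done
```

The fresh blue cartridge is locked in the open bay, the gripper has let go and moved clear, and the job is handed in at about 28 s of the 72 s allowed.

I gripped it by its bar and lowered its lugs through the slots, which I measured at about 21.7° in the world frame. I pressed it in with about 12 N, turned it about 80° clockwise and came back about 1.3° to centre it on the catch. Then I eased it up until its lugs met the catch roof.

**Height:** by the arm's position the foot ended 68 mm below the mouth, which is the locked position. After release, depth readings put the bar top at 0.192 m and the cap at 0.164 m. Both are 2 mm below the expected 0.194 and 0.166 m, but the purifier top also read 2 mm low (0.144 against 0.146 m). The 2 mm is therefore camera bias, not an unseated cartridge.

**Angle:** the ring's pale tick is centred between the cap's marks in the final picture, so the lugs are under the catch.

**Force:** all readings stayed at or below about 13 N, and nothing had to be forced.

**Rest of the scene:** the used cartridge and crockery looked undisturbed in the last scene picture. The arm hid the orange and black look-alikes in that picture, so I could not check them at the end, but the arm made no contact with them that I saw.

**Disagreements:** the wrist camera's calibration was about 1.2 mm off sideways. I corrected for it and confirmed the fit by seeing the lug line up with the slot before lowering. One depth sample meant for the purifier top read 0.311 m; it probably landed on a finger, so I ignored it.

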